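Hold a pine packer home in the corner of a drill jig

ROBOT

A 6-joint arm with a two-finger parallel gripper is mounted at the origin on a cart in front of the work surface, level with it; the furniture and walls round the work are solid. World frame = base frame: x ahead of the robot, y to its left, z up, the work surface at z = 0. Lengths are in mm, angles in rad, forces in N, time in s.
With the tool pointing down it reaches from about 350 to 975 mm from the base axis. Payload 7.1 kg.
Tool frame: the origin (TCP) lies on the front face of the gripper's body, between the roots of the fingers; the fingertips stand 80 mm ahead of it and the grasp point (between the pads) lies 61 mm ahead of it (env.tips_ahead is the distance from the TCP to the fingertips, in mm); z points along the fingers, y is the line along which they close (so a half turn about z gives the same grasp; the last joint's range is limited). The gripper opens to 88 mm and grips with 3 to 60 N. Pads are 20 mm wide; open, the fingers measure 115 mm over their backs; the gripper's body (75 mm by 178 mm) begins 61 mm behind the grasp point.
Start: joints at [1.105, 0.423, 1.63, -0, 1.089, -0.019], TCP at [270.019, 563.645, 302.675] pointing down, gripper open.
Joint ranges: [-3, 3], [-0.9, 2.11], [0.09, 2.58], [-1.31, 4.45], [0.11, 2.69], [-2.54, 2.54]. Speed limits (rad/s): [2.39, 2.39, 3.01, 3.14, 3.14, 3.14].

INTERFACE

Orientations are given as a unit quaternion [x, y, z, w].
In Python, from station import env, set_gripper, viewer, workorder gives the robot as it stands. Calls block until the motion is done:
- env.reach(position, orientation): joint-space move of the TCP to a pose.
- env.move_l(position, rot=None, rate=150, f_stop=None): straight line of the TCP; rot=None keeps the orientation; rate is the mean speed in mm/s. With f_stop (N) it stops when the force on the tool has changed by that much, and returns True; else False.
- env.move_joints(angles): joint-space move.
- set_gripper(opening): finger opening in mm; the grip force is fixed at half the most; returns when the fingers have stopped.
- env.hold(seconds).
- env.ik(position, orientation): joint angles nearest the present ones, or None.
- env.read_state(): the state.
- viewer.camera(name): name is "scene" or "top" or "wrist"; returns the picture (420x560x3 uint8, blue, green, red); there is no depth.
- viewer.camera_params(name): a dict with "fx", "fy", "cx", "cy" (pixels), "dist" ([k1, k2, p1, p2, k3] as OpenCV has them; the pictures are not rectified), "pose" (4x4, takes a point from camera to world coordinates); the wrist camera has in their place "tool_from_camera" (4x4, takes a point from camera to tool coordinates, whose origin is the TCP and whose axes are the flange's). Camera axes: x right, y up, looking along -z (the intrinsics and any distortion apply to the point x, -y, -z); pixel columns grow to the right and rows downward; lengths in mm; the calibration is good to about 2 mm. A picture is of the moment at which its call begins: read the wrist's pose just before it. camera_params takes no time and is no camera call.
A pose or a line that the arm cannot do raises env.IKError and nothing moves.
- workorder.sign_off(): hands the job in; it is judged then, once.
The state is a dict: "time_s": time; "qpos": joint angles; "dq": joint speeds; "tau": joint torques, N m; "tool_pos": TCP position; "orientation": TCP orientation; "force": force on the tool from outside, world axes, zero at the start; "wrist_torque": the same for the moment, N m; "width": finger opening in mm; "grip_force": force on a finger pad.
Only numpy, scipy, OpenCV 4.12 (cv2) and the standard library are available. Lean on these libraries where they do the work, as an engineer would, in place of code of your own. Each camera call takes 0.05 s, during which the arm holds its last target. There are 200 camera calls.

TASK

Get the small pine packer ready for drilling: lay it flat on the base of the drill jig, slide its end in under the drill plate, and press it fully home into the corner, its end against the end stop and its long side flush against the side rail. Finish while still holding it there with the fingers, pushing it steadily against both stops at once; do not let go. Leave the tape measure, the marker and the wrench where they are.

Things in the scene. Friction and masses are not known exactly. Their poses are not given: they have to be found in the camera images.
- packer: Loose rectangular pine block, 120 mm long (its y axis), 45 mm wide (x axis), 24 mm high (z axis); about 0.06 kg. Origin at the centre of its underside. It lies flat on the table at the start; its two ends are alike.
- drill_jig: Drill jig fixed to the table: waxed aluminium base plate 165 mm (its x axis) by 125 mm (y), 12 mm thick; origin at the centre of its underside. End stop at +x, low side rail along -y; -x end and +y side open. When home, the packer's long axis is parallel to the jig's x axis and its centre lies at x = -2.5, y = -7.5 mm of the jig, on the base. Base and stops are slippery (friction about 0.25).
- drill_plate (a point): Middle of the lower front edge of the drill plate, an 8 mm thick dark steel roof on the end stop: 29 mm above the base top (5 mm above a packer lying there), 28 mm out from the stop face toward the jig's -x, 80 mm wide. Axes as the jig's. Its bush rises to 42.5 mm above the base. The packer cannot be lowered into place through it, it slides in below.
- end_stop: Rigid, smooth dark steel block at the +x end of the jig, 20 mm thick, 80 mm wide, 29 mm high above the base top. Axes parallel to the jig's. Origin at the foot of its stop face (on the base top, middle of its width); the face looks to the jig's -x and takes the end of the packer.
- side_rail: Rigid, smooth dark steel rail along the -y side of the jig, 118 mm long, 14 mm thick, only 9 mm high above the base top, so that 15 mm of the packer's height stands above it for a finger. Axes parallel to the jig's. Origin at the foot of its stop face, in the middle of its length; the face looks to the jig's +y and takes the long side of the packer.
- corner (a point): The inner corner of the jig, on the base top where the faces of end stop and side rail meet (57.5 mm, -30 mm from the jig's origin, 12 mm up). Axes parallel to the jig's: the packer lies to -x and +y of this point, and is pressed toward +x and -y.
- tape_measure: Yellow and black tape measure, 35x72x64 mm, a bystander; origin at the centre of its underside.
- marker: Black and white marker, 115 mm long (y axis), 18 mm thick, a bystander; origin at the centre of its underside.
- wrench: Adjustable wrench, 212 mm long (y axis), 56 mm wide, 13 mm thick, a bystander; origin at the centre of its underside.
There are look-alikes about, which are no part of the job. What is shaped like the packer but purple is not meant.

How it is judged (in metres and radians):
At the end, for the whole second after the job is handed in: Through the last second the packer lies flat on the jig base, within 3 mm of home, tilt under 0.04 rad, parallel to the rail within 0.03 rad, at rest, pressing end stop and side rail with over 2 N each while the fingers press it with over 2 N (contact force between packer and end_stop above 2 N and contact force between packer and side_rail above 2 N and contact force between the fingers and packer above 2 N and x of packer in the frame of drill_jig between -0.0055 and 0.0005 m and y of packer in the frame of drill_jig between -0.0105 and -0.0045 m and z of packer in the frame of drill_jig between 0.009 and 0.015 m and angle between the y axis of packer and the x axis of drill_jig, either way round below 0.03 rad and angle between packer's own z axis and vertical below 0.04 rad and linear speed of packer below 0.01 m/s); the arm keeps its last pose, push and grip.
It fails at once if the tape measure is moved by more than 30 mm (distance of tape_measure from where it was at the start of the episode above 0.03 m).
It fails at once if the marker is moved by more than 30 mm (distance of marker from where it was at the start of the episode above 0.03 m).
It fails at once if the wrench is moved by more than 30 mm (distance of wrench from where it was at the start of the episode above 0.03 m).
It also fails if it takes over 54 s, if anything falls off the work surface, if the arm or the gripper's body presses on something with over 40 N, if the wrist force passes 120 N, or if a joint passes its speed limit or range.

## Working session

There is one attempt and no reset: what is moved stays moved. The work goes in short steps, each a Python script; the robot and the scene stay as the last script left them, time stands still between calls to the robot, and variables do not carry over. Pictures are saved under pics/ and viewed, at most 10 in all, crops included, and the job is handed in when it is done.

```bash
ls; mkdir -p pics
python3 - <<'E'
from station import env, viewer
import cv2, numpy as np
for n in ["scene","top"]:
    im=viewer.camera(n); cv2.imwrite(f"pics/{n}0.png",im)
    p=viewer.camera_params(n); print(n,{k:np.round(v,3).tolist() for k,v in p.items()})
p=viewer.camera_params("wrist"); print({k:np.round(v,3).tolist() for k,v in p.items()})
print(env.read_state())
E
```

```text
pics
scene {'fx': 462.606, 'fy': 462.606, 'cx': 285.945, 'cy': 201.226, 'dist': [-0.08, 0.0, 0.0, 0.0, 0.0], 'pose': [[-0.983, -0.112, 0.145, 683.574], [0.182, -0.516, 0.837, 808.91], [-0.019, 0.85, 0.527, 592.631], [0.0, 0.0, 0.0, 1.0]]}
top {'fx': 457.643, 'fy': 457.643, 'cx': 280.164, 'cy': 211.729, 'dist': [-0.097, 0.0, 0.0, 0.0, 0.0], 'pose': [[-0.016, 0.993, -0.118, 399.847], [-1.0, -0.017, -0.009, -73.991], [-0.011, 0.117, 0.993, 1059.766], [0.0, 0.0, 0.0, 1.0]]}
{'fx': 341.575, 'fy': 341.575, 'cx': 279.429, 'cy': 213.59, 'dist': [-0.074, 0.0, 0.0, 0.0, 0.0], 'tool_from_camera': [[-0.0, 0.964, 0.266, 74.114], [1.0, 0.0, 0.001, 0.039], [0.001, 0.266, -0.964, -83.238], [0.0, 0.0, 0.0, 1.0]]}
{'time_s': 0.1, 'qpos': array([ 1.10498814e+00,  4.23778426e-01,  1.63060433e+00,  1.22224835e-05,
        1.08862294e+00, -1.89703229e-02]), 'dq': array([ 0.00177788, -0.00206915, -0.00068809, -0.00054675, -0.00048034,
       -0.00117516]), 'tau': array([-1.20236906e-03, -5.45615387e+01, -2.74325645e+01,  6.44520507e-02,
        1.87955640e-02, -5.49627919e-05]), 'tool_pos': array([269.85233443, 563.30234225, 301.97424884]), 'orientation': array([ 2.21567580e-01,  9.75144763e-01, -6.84568274e-04, -1.74835344e-04]), 'force': array([-0.07719644, -0.32280473,  0.23671543]), 'wrist_torque': array([-0.0306231 ,  0.04102477,  0.03590955]), 'grip_force': 0.0, 'width': 88.0985738133851}
```

View pics/scene0.png

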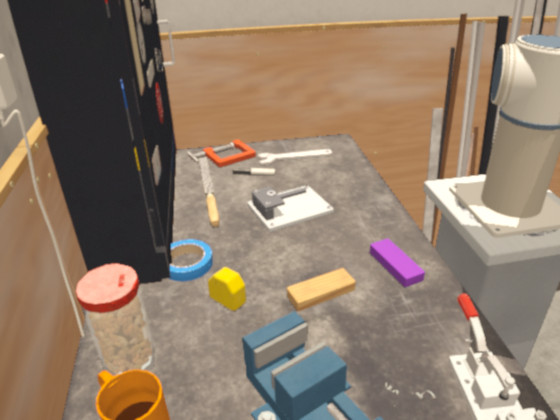

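View pics/top0.png

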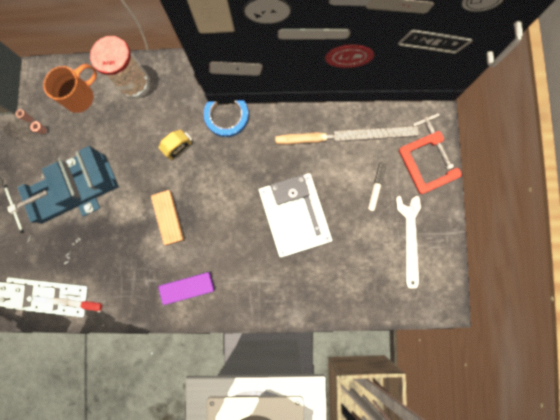

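The candidates for the packer are the pine block at top (167,217) / scene (321,288) and the purple block at top (186,287) / scene (397,262). The pine one fits, because the task says purple isn't meant. The jig is at top (296,215), with its end stop toward world +x and its rail on the -y side. Next I'll make an enlarged crop and a first measurement.

```bash
cat > h.py <<'E'
from station import env, set_gripper, viewer, workorder
import cv2, numpy as np
from scipy.spatial.transform import Rotation as R
from scipy.optimize import least_squares
def cam(n, st=None):
    p=viewer.camera_params(n); K=np.array([[p['fx'],0,p['cx']],[0,p['fy'],p['cy']],[0,0,1.]])
    if 'pose' in p: T=np.array(p['pose'])
    else:
        st=st or env.read_state(); W=np.eye(4); W[:3,:3]=R.from_quat(st['orientation']).as_matrix(); W[:3,3]=st['tool_pos']
        T=W@np.array(p['tool_from_camera'])
    return K,np.array(p['dist'],float),T
def proj(c,P):
    K,d,T=c; X=(np.atleast_2d(P)-T[:3,3])@T[:3,:3]*[1,-1,-1]
    return cv2.projectPoints(X,np.zeros(3),np.zeros(3),K,d)[0][:,0]
def ray(c,uv):
    K,d,T=c; q=cv2.undistortPoints(np.array([[uv]],float),K,d)[0,0]
    return T[:3,3], T[:3,:3]@np.array([q[0],-q[1],-1])
def onz(c,uv,z):
    o,v=ray(c,uv); return o+v*(z-o[2])/v[2]
def tri(cs,uvs):
    A=0;b=0
    for c,uv in zip(cs,uvs):
        o,v=ray(c,uv); v=v/np.linalg.norm(v); M=np.eye(3)-np.outer(v,v); A=A+M; b=b+M@o
    return np.linalg.solve(A,b)
def down(yaw): # tool z down, tool x axis at world angle yaw
    return (R.from_euler('z',yaw)*R.from_euler('x',np.pi)).as_quat()
E
python3 - <<'E'
from h import *
c=cam("top"); s=cam("scene")
for n,uv,z in [("packer",(167,217),24),("purple",(186,287),24),("jig a",(260,189),12),("jig b",(311,174),12),("jig c",(331,241),12),("jig d",(279,256),12),("tape",(175,143),50),("marker",(376,187),9),("wrench",(410,240),6)]: print(n,onz(c,uv,z).round())
print(tri([c,s],[(167,217),(321,287)]).round())
t=cv2.imread("pics/top0.png")[150:270,135:345]; sc=cv2.imread("pics/scene0.png")[175:315,235:375]
a=cv2.resize(t,None,fx=3.8,fy=3.8,interpolation=cv2.INTER_CUBIC)[:,:798]
cv2.imwrite("pics/crop1.png",a)
st=env.read_state(); print(R.from_quat(st['orientation']).as_matrix().round(2).tolist())
E
```

```text
packer [515. 196.  24.]
purple [355. 151.  24.]
jig a [578. -18.  12.]
jig b [ 611. -137.   12.]
jig c [ 454. -179.   12.]
jig d [422. -60.  12.]
tape [682. 173.  50.]
marker [ 578. -288.    9.]
wrench [ 454. -363.    6.]
[516. 198.  16.]
[[-0.9, 0.43, -0.0], [0.43, 0.9, -0.0], [0.0, -0.0, -1.0]]
```

View pics/crop1.png

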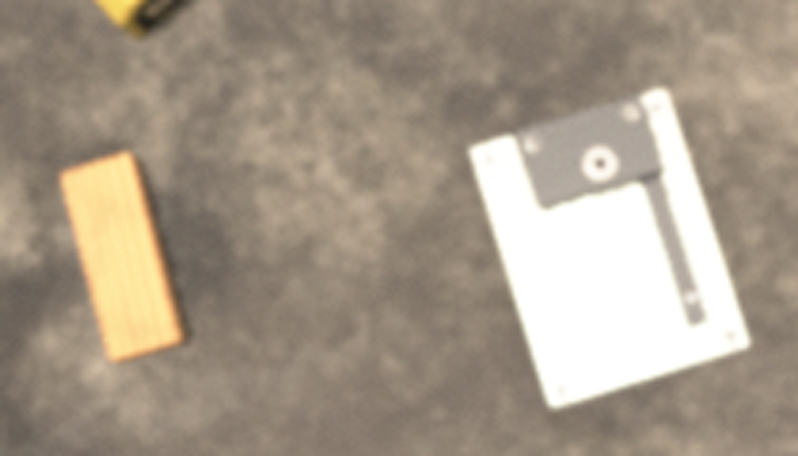

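The crop confirms it: a wood-grained pine block centred near (122,255), and the jig with its stop and plate at (595,150) and rail at (678,250). Now closer wrist views from two places each.

Run:
```python
from h import *
import pickle
q=down(np.pi+0.26); d=np.array([np.cos(.26),np.sin(.26),0]); n=np.array([-d[1],d[0],0])
views=[]
P=np.array([515,198,0]); J=np.array([516,-98,0])
for nm,c,a,b,z in [("p",P,35,25,270),("p",P,35,-25,270),("j",J,40,30,260),("j",J,40,-30,260)]:
    env.reach(c+a*d+b*n+[0,0,z],q); env.hold(.25)
    st=env.read_state(); im=viewer.camera("wrist"); views.append((nm,st,im))
    print(nm,st['tool_pos'].round(1),st['time_s'],np.abs(st['dq']).max().round(4), st['qpos'].round(2))
pickle.dump(views,open("views.pkl","wb"))
a=np.vstack([np.hstack([views[0][2],views[1][2]]),np.hstack([views[2][2],views[3][2]])])
cv2.imwrite("pics/w4.png",cv2.resize(a,(800,600),interpolation=cv2.INTER_AREA))
```

```text
p [542.2 231.8 270. ] 1.9333 0.0032 [ 0.38  0.41  1.74  0.    1.   -1.45]
p [555.  183.6 270. ] 2.55 0.0025 [ 0.3   0.4   1.75  0.    0.99 -1.53]
j [547.2 -57.6 260.1] 3.8083 0.0063 [-0.13  0.37  1.83  0.    0.94 -1.96]
j [ 562.1 -115.7  260. ] 4.4583 0.0036 [-0.22  0.4   1.78  0.    0.96 -2.06]
```

View pics/w4.png

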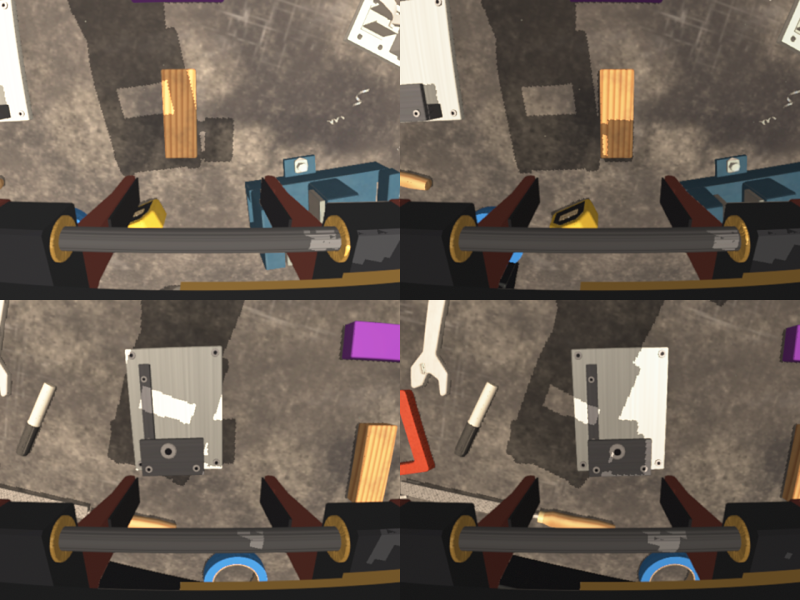

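The views show the packer at tile 1 (180,114) and tile 2 (617,114), and the jig at tile 3 (174,410) and tile 4 (620,410). Next I'll enlarge the jig for precise corners and segment the packer numerically.

Run:
```python
from h import *
import pickle
v=pickle.load(open("views.pkl","rb"))
cr=lambda i,x,y:cv2.resize(v[i][2][y:y+200,x:x+150],(400,533),interpolation=cv2.INTER_CUBIC)
cv2.imwrite("pics/jz.png",np.hstack([cr(2,168,56),cr(3,232,56)]))
for i in (0,1):
    im=v[i][2]; hsv=cv2.cvtColor(im,cv2.COLOR_BGR2HSV)
    m=cv2.inRange(hsv,(8,95,50),(28,255,255)); m=cv2.morphologyEx(m,cv2.MORPH_OPEN,np.ones((3,3)))
    k,l,s,cen=cv2.connectedComponentsWithStats(m)
    j=[a for a in range(1,k) if s[a,4]>2500 and 200<cen[a,0]<350 and cen[a,1]<240]
    print([(s[a].tolist(),cen[a].round(1)) for a in j])
    for a in j:
        cnt=cv2.findContours((l==a).astype(np.uint8),cv2.RETR_EXTERNAL,cv2.CHAIN_APPROX_NONE)[0][0]
        h=cv2.convexHull(cnt); print(h[:,0].tolist())
```

```text
[([225, 96, 51, 126, 5803], array([251.5, 158.1]))]
[[271, 96], [273, 97], [274, 101], [275, 167], [275, 219], [273, 221], [233, 221], [231, 219], [230, 206], [229, 189], [228, 171], [227, 152], [226, 132], [225, 108], [225, 98], [226, 97], [233, 96]]
[([279, 96, 49, 126, 5972], array([302.8, 157.4]))]
[[325, 96], [327, 97], [327, 155], [325, 219], [324, 220], [322, 221], [282, 221], [281, 220], [280, 207], [279, 159], [279, 98], [280, 97], [282, 96]]
```

View pics/jz.png

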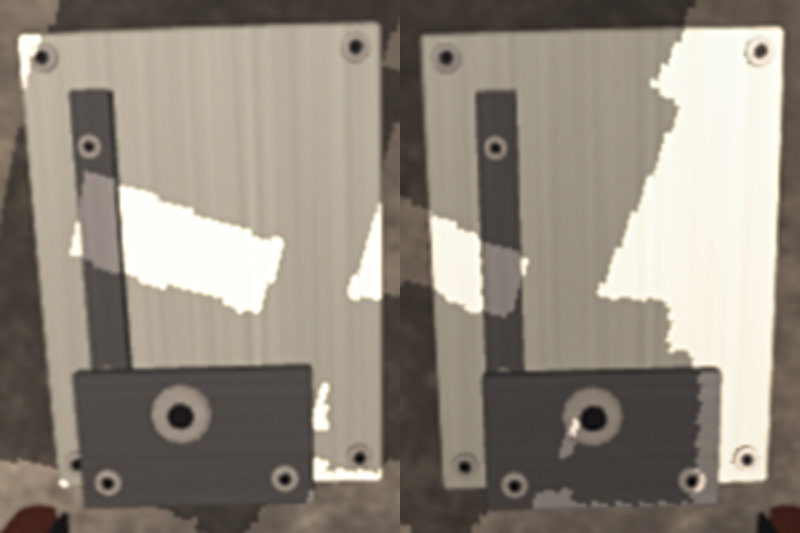

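```bash
cat > fit.py <<'E'
from h import *
import pickle
v=pickle.load(open("views.pkl","rb"))
J=[]  # (view, pixel, model point(with plate yc flag))
B=[(-82.5,-62.5,12),(-82.5,62.5,12),(82.5,62.5,12),(82.5,-62.5,12)]
Rl=[(-60.5,-44,21),(-60.5,-30,21)]
Pl=[(29.5,-40,49),(29.5,40,49),(77.5,40,49)]
obs=[(2,168,[((18,34),B[0],0),((379,22),B[1],0),((382,481),B[2],0),((70,91),Rl[0],0),((111,91),Rl[1],0),((75,372),Pl[0],1),((311,366),Pl[1],1),((311,500),Pl[2],1)]),
     (3,232,[((21,35),B[0],0),((383,28),B[1],0),((366,481),B[2],0),((45,488),B[3],0),((76,92),Rl[0],0),((116,91),Rl[1],0),((85,373),Pl[0],1),((320,369),Pl[1],1),((319,503),Pl[2],1)])]
def pose(x,y,th,z,P):
    return np.array(P,float)@R.from_euler('z',th).as_matrix().T+[x,y,z]
def res(p):
    o=[]
    for i,x0,L in obs:
        c=cam("wrist",v[i][1])
        M=np.array([np.array(m)+[0,f*p[4],0] for _,m,f in L])
        uv=np.array([[x0+(u+.5)/2.6667-.5,56+(w+.5)/2.6667-.5] for (u,w),_,_ in L])
        o.append(proj(c,pose(*p[:4],M))-uv)
    return np.concatenate(o)
f=least_squares(lambda p:res(p).ravel(),[516,-98,.26,0,0],x_scale=[1,1,.01,1,1])
print("jig x,y,yaw,z0,plate yc",f.x.round(4)); print(res(f.x).round(1).tolist())
hulls={0:[[271,96],[274,101],[275,167],[275,219],[273,221],[233,221],[231,219],[230,206],[229,189],[228,171],[227,152],[226,132],[225,108],[225,98],[233,96]],
1:[[325,96],[327,97],[327,155],[325,219],[322,221],[282,221],[280,207],[279,159],[279,98],[282,96]]}
box=np.array([[a,b,z] for a in(-60,60) for b in(-22.5,22.5) for z in(0,24)],float)
def rp(p):
    o=[]
    for i,h in hulls.items():
        H=cv2.convexHull(proj(cam("wrist",v[i][1]),pose(*p,box)).astype(np.float32))
        o+=[cv2.pointPolygonTest(H,(float(a),float(b)),True)-.5 for a,b in h]
    return np.array(o)
g=least_squares(rp,[515,198,.24,0],x_scale=[1,1,.01,1],diff_step=1e-4,loss='soft_l1')
print("packer x,y,yaw,z0",g.x.round(4)); print(rp(g.x).round(1).tolist())
# independent check of packer with top camera
c=cam("top"); print(proj(c,pose(*g.x,[(0,0,24)])).round(1), proj(c,pose(*f.x[:4],[(0,0,12)])).round(1))
E
python3 fit.py
```

```text
jig x,y,yaw,z0,plate yc [ 5.164815e+02 -9.848400e+01  2.835000e-01 -1.203600e+00 -3.668300e+00]
[[0.3, -0.5], [0.9, -0.2], [-0.2, -0.9], [0.0, 1.3], [-0.1, 0.7], [-1.0, -0.5], [0.6, -0.3], [1.5, 0.6], [-0.1, -0.9], [0.3, -0.8], [-0.3, -0.3], [-1.0, -0.2], [-0.2, 1.3], [0.3, 1.2], [-1.3, -0.1], [0.9, -0.5], [-0.6, 0.1]]
packer x,y,yaw,z0 [5.148521e+02 1.966059e+02 2.722000e-01 0.000000e+00]
[-0.2, -0.8, -0.8, -0.3, -0.8, -0.4, 0.2, -0.2, -0.4, -0.5, -0.6, -0.7, -0.5, -0.0, -0.8, -0.3, -0.3, -1.5, -0.9, -0.8, -0.4, -0.3, -0.7, 0.0, -0.7]
[[166.7 217. ]] [[295.1 214.7]]
```

```bash
cat >> fit.py <<'E'
g2=least_squares(rp,[515,198,.24,3],x_scale=[1,1,.01,1],diff_step=1e-3,loss='soft_l1'); print("z free",g2.x.round(3))
E
python3 fit.py | tail -1
python3 - <<'E'
from h import *
P=np.array([514.9,196.6,0]); q=down(np.pi+.272)
env.reach(P+[0,0,190],q); env.move_l(P+[0,0,130],rate=120)
print(env.move_l(P+[0,0,92],rate=70,f_stop=8), env.read_state()['tool_pos'])
set_gripper(30); s=env.read_state(); print(s['width'],s['grip_force'],s['force'],s['time_s'])
env.move_l(P+[0,0,150],rate=100); env.hold(.2); s=env.read_state(); print(s['width'],s['grip_force'],s['force'],s['tool_pos'],s['time_s'])
cv2.imwrite("pics/g1.png",viewer.camera("wrist"))
E
```

```text
z free [5.14526e+02 1.96730e+02 2.72000e-01 3.28500e+00]
False [514.86225887 196.61025284  91.76073888]
44.49546177616894 29.99878227710724 [-0.09420092 -0.22086129  0.16028097] 7.8167
44.625464909301414 29.99853551387787 [ 0.23964303  0.38197012 -1.04884885] [514.52662049 196.44516753 149.27947291] 8.75
```

View pics/g1.png

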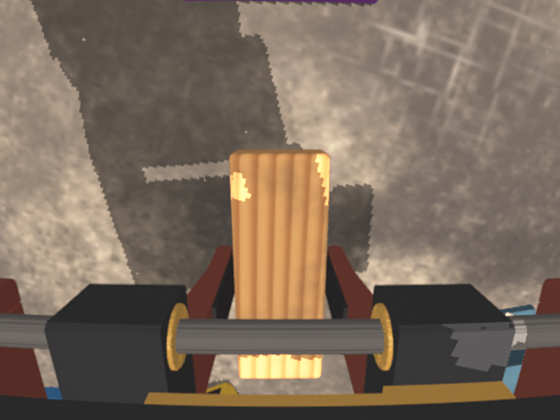

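It's held squarely: width 44.5 mm, and the near end of the packer is at (280,152), centred between the fingers. Next I carry it to the jig and set it down in front of the plate.

```bash
cat >> h.py <<'E'
JO=np.array([516.5,-98.5,0]); JY=.2835; JR=R.from_euler('z',JY).as_matrix()
def jw(x,y,z): return JO+JR@np.array([x,y,0])+[0,0,z]
def jf(p): return (JR.T@(np.asarray(p)-JO)).round(1)
QJ=down(np.pi+JY)
E
python3 - <<'E'
from h import *
env.move_l(jw(-45,0,165),QJ,rate=150)
env.move_l(jw(-45,0,118),rate=100)
env.hold(.2); s0=env.read_state()
hit=env.move_l(jw(-45,0,101),rate=25,f_stop=5); s=env.read_state()
print(hit,jf(s['tool_pos']),s['force'],s0['force'],s['width'],s['time_s'],s['qpos'][5])
cv2.imwrite("pics/d1.png",np.hstack([viewer.camera("wrist")[60:420,80:480],viewer.camera("scene")[110:310,190:410].repeat(2,0).repeat(2,1)[:360,:400]]))
E
```

```text
True [-45.1   0.  103.8] [0.6844712  0.46365148 1.78794074] [ 0.97319649  0.07496864 -0.55870743] 44.68005182257773 12.4 -2.109350001725673
```

View pics/d1.png

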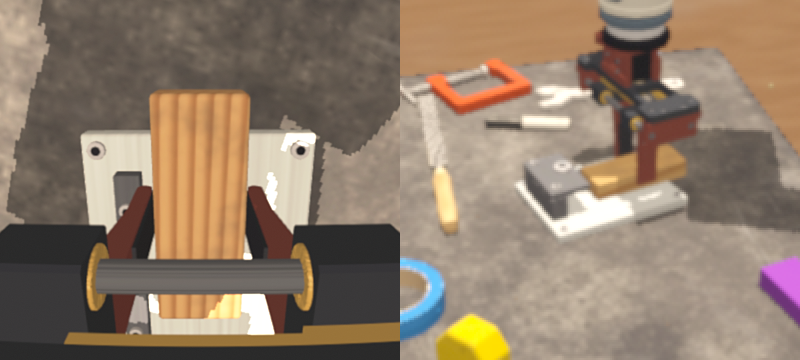

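It's on the base: TCP z is 103.8 against 104 expected. The packer end at wrist crop (200,92) overhangs the open side, and the front is short of the plate. Sliding in.

Run:
```python
from h import *
def rep(t):
    s=env.read_state(); print(t,jf(s['tool_pos']),'F jig',(JR.T@s['force']).round(1),'tq',s['wrist_torque'].round(2),'w',round(s['width'],1),s['time_s'])
z=env.read_state()['tool_pos'][2]
print(env.move_l(jw(-12,-3,z),rate=50,f_stop=8)); rep('under')
print(env.move_l(jw(8,-3,z),rate=20,f_stop=10)); env.hold(.3); rep('x')
x=jf(env.read_state()['tool_pos'])[0]
print(env.move_l(jw(x+.3,-14,z),rate=15,f_stop=10)); env.hold(.3); rep('y')
```

```text
False
under [-11.8  -3.  103.8] F jig [ 0.3 -0.4  2. ] tq [ 0.04 -0.15 -0.02] w 44.5 13.3167
True
x [ -2.1  -3.  103.9] F jig [-0.4  0.5  4.6] tq [-0.16  0.1  -0.01] w 44.8 14.225
True
y [ -2.1  -8.4 103.9] F jig [2.4 2.8 5.1] tq [ 0.65 -0.34  0.12] w 44.6 15.025
```

Contact on both sides is at the expected coordinates (-2.1, -8.4), but the arm relaxed after stopping. I'll build up a steady push in small steps.

Run:
```python
from h import *
def get():
    s=env.read_state(); return s,jf(s['tool_pos']),(JR.T@s['force']).round(1)
s,p,F=get(); z=s['tool_pos'][2]; t=np.array([p[0],p[1]],float)
for i in range(14):
    if F[0]>-9: t[0]+=.7
    if F[1]<9: t[1]-=.7
    if F[0]<=-9 and F[1]>=9: break
    env.move_l(jw(t[0],t[1],z),QJ,rate=10); env.hold(.25)
    s,p,F=get(); print(t.round(1),p,F,round(s['width'],1),s['time_s'])
env.hold(.6); s,p,F=get(); print(p,F,s['wrist_torque'].round(2),s['time_s'],s['grip_force'])
```

```text
[-1.4 -9.1] [ -2.2  -8.3 103.8] [-0.9  5.8  7.9] 44.8 15.5833
[-0.7 -9.8] [ -2.1  -8.4 103.9] [-3.2  8.8 12. ] 44.8 16.0833
[ -0.  -10.5] [ -2.   -8.5 103.8] [-5.   9.6 15.7] 44.7 16.5833
[  0.7 -10.5] [ -1.8  -8.5 103.8] [-6.2 10.8 17.1] 45.0 17.0833
[  1.4 -10.5] [ -1.7  -8.5 103.7] [-8.   8.8 18. ] 44.8 17.5833
[  2.1 -11.2] [ -1.6  -8.6 103.7] [-10.8  11.6  20.5] 44.6 18.0833
[ -1.6  -8.6 103.7] [-9.6 12.6 21. ] [1.59 2.15 0.36] 18.6833 30.03867745399475
```

The downward push has grown to 21 N, so base friction is using up part of the push. I'll relieve z and check again.

Run:
```python
from h import *
def get():
    s=env.read_state(); return s,jf(s['tool_pos']),(JR.T@s['force']).round(1)
s,p,F=get(); z=103.8
for dz,tx,ty in [(.7,2.5,-11.2),(1.4,3,-11.2),(2.1,3.5,-11.2),(2.8,4,-11.2)]:
    env.move_l(jw(tx,ty,z+dz),QJ,rate=10); env.hold(.3)
    s,p,F=get(); print(dz,tx,p,F,s['wrist_torque'].round(2),round(s['width'],1),s['time_s'])
    if F[2]<8: break
e=R.from_matrix(R.from_quat(s['orientation']).as_matrix()@R.from_quat(QJ).as_matrix().T).as_rotvec(); print('tool rot err',e.round(4))
a=viewer.camera("wrist"); cv2.imwrite("pics/h1.png",np.hstack([a[60:420,80:480],cv2.resize(viewer.camera("scene")[160:250,230:330],(400,360),interpolation=cv2.INTER_CUBIC)]))
```

```text
0.7 2.5 [ -1.5  -8.6 103.7] [-10.   10.6  14.3] [1.33 1.91 0.24] 45.0 19.2333
1.4 3 [ -1.4  -8.6 103.7] [-10.5   7.8   6.2] [1.   1.79 0.32] 44.9 19.7833
tool rot err [0.0026 0.0116 0.0005]
```

View pics/h1.png

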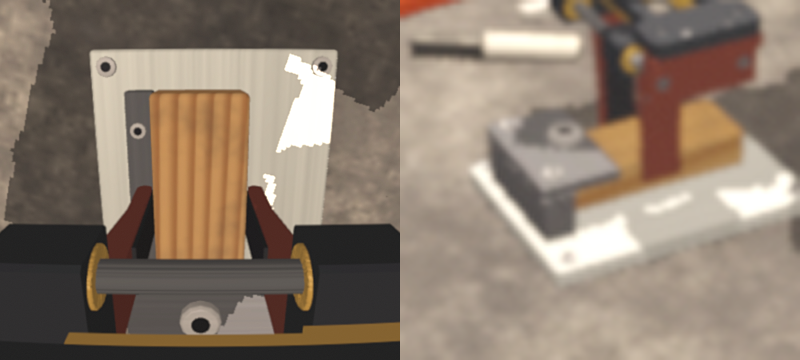

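The packer is under the plate with its long side flush on the rail (crop x≈152). Its rear end is at row 92, level with the rail's end. A numeric check of depth and yaw follows.

Run:
```python
from h import *
c=cam("wrist"); o=lambda u,v:(u+80,v+60)
for n,uv,z in [("packer rear L",(158,91),36),("packer rear R",(244,91),36),("packer L near",(150,110),36),("packer L far",(156,258),36),("base L",(92,51),12),("base R",(336,50),12),("rail end",(137,91),21)]:
    print(n,jf(onz(c,o(*uv),z)))
s=env.read_state(); print((JR.T@s['force']).round(1),s['time_s'])
```

```text
packer rear L [-62.8 -25.7  36. ]
packer rear R [-62.8  12.1  36. ]
packer L near [-54.4 -29.5  36. ]
packer L far [ 20.1 -29.4  36. ]
base L [-80.9 -61.   12. ]
base R [-81.7  61.3  12. ]
rail end [-61.7 -37.6  21. ]
[-9.3  7.9  7.7] 19.8833
```

Run:
```python
from h import *
env.move_l(jw(3.3,-11.8,105.2),QJ,rate=10)
for i in range(4):
    env.hold(.5); s=env.read_state(); print(jf(s['tool_pos']),(JR.T@s['force']).round(1),s['grip_force'].round(1),s['time_s'])
F=JR.T@s['force']
if F[0]<-8 and F[1]>7: print(workorder.sign_off())
```

```text
Traceback (most recent call last):
AttributeError: 'float' object has no attribute 'round'
```

Run:
```python
from h import *
for i in range(3):
    env.hold(.5); s=env.read_state(); print(jf(s['tool_pos']),(JR.T@s['force']).round(1),s['grip_force'],s['time_s'])
F=JR.T@s['force']
if F[0]<-8 and F[1]>7: print(workorder.sign_off())
```

```text
[ -1.4  -8.7 103.7] [-9.8 10.4  8.3] 30.031344294548035 21.1333
[ -1.4  -8.7 103.7] [-9.8 11.2  7.4] 30.031470358371735 21.6333
[ -1.4  -8.7 103.7] [-9.7 11.1  8.8] 30.031436383724213 22.1333
the job is handed in; nothing more can be done
None
```

The packer lies flat in the jig corner under the drill plate, still gripped at 30 N and pushed with about 10 N toward the end stop and 11 N toward the side rail; the job was handed in at about 22 s, and no verdict came back.

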